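# Roll the pressing roller over the phone glass onto the tape line

## Robot

A 7-joint arm with a two-finger parallel gripper is mounted at the origin on the work surface. World frame = base frame: x ahead of the robot, y to its left, z up, the work surface at z = 0. Lengths are in m, angles in rad, forces in N, time in s.
With the tool pointing down it reaches from about 0.4 to 0.875 m from the base axis. Payload 19.3 kg.
Tool frame: the origin (TCP) lies at the very end of the fingers, on their centre line; the grasp point (between the pads) lies 19 mm behind it; z points along the fingers, x is the direction in which the jaws open and shut, and the axes are right-handed (so a half turn about z gives the same grasp; the last joint's range is limited). The gripper opens to 85 mm and grips with 20 to 120 N. Pads are 22 mm wide; open, the fingers measure 114 mm over their backs; the gripper's body (76 mm by 85 mm) begins 54 mm behind the grasp point. The pads swing forward as they close: fully open they stand 13 mm farther back than shut.
Start: joints at [-1.254, 0.521, -0.036, 1.599, 0.021, 1.021, -0.113], TCP at [0.236, 0.579, 0.231] pointing down, gripper open.
Joint ranges: [-2.91, 2.91], [-0.3, 2.13], [-1.5, 1.42], [0.17, 2.43], [-1.26, 4.41], [0.16, 1.93], [-2.52, 2.52]. Speed limits (rad/s): [1.89, 1.89, 2.39, 2.39, 3.01, 3.01, 3.01].

## Interface

Orientations are given as [roll, pitch, yaw] about the fixed x, y, z axes, in that order (R = Rz(yaw) Ry(pitch) Rx(roll)).
In Python, from bench import * gives the robot as it stands. The module is installed in compiled form; this text tells all that it offers.
- The arm moves only by the tool drive_tool, never from a script. Its argument "rows" is one flat list of numbers, 7 for each row, row after row: the shift along the tool's x, y, z in m, then the turn, a rotation vector about the tool's x, y, z in degrees, then the closure, from 0 (fully open) to 1 (shut). In form: [x, y, z, wx, wy, wz, hand, x, y, z, wx, wy, wz, hand, ...]. A call has 1 to 12 rows; each row shifts and turns the commanded pose from where the row before left it, along the tool's axes as they then stand; what a row does not reach is not made up. A row lasts 1/12 s, in which the tool goes at most 41.7 mm and 7.16 degrees, less where a joint would pass 70% of its speed; a pose out of reach is approached as far as the arm can. A call with a gripper value outside its range is refused whole. The fingers move at their own pace and stop on an object; "force" is the grip in N (left out, the last holds). Time passes only in rows, so rows that do not move let the fingers close. It gives the time, the measured TCP pose, the force and the opening at its end, in the units of the state.
- sense(): the state, without advancing time (a new reading comes with each control period).
- camera(name): name is "scene" or "top" or "wrist"; returns a dict with "img" (400x640x3 uint8, red, green, blue), "camera_matrix" (3x3 intrinsics, pixels), "rvec" (rotation vector, rad) and "tvec" (3), from world to camera coordinates, as OpenCV has them. Camera axes: x right, y down, z forward; pixel columns grow to the right and rows downward; lengths in m; the calibration is good to about 2 mm. A picture is of the moment at which its call begins. There is no depth.
- sign_off(): hands the job in, once; it reports no verdict.
The state is a dict: "time_s": time; "joints": joint angles; "qd": joint speeds; "effort": joint torques, N m; "eef_pos": TCP position; "tcp_rot": TCP orientation; "ft_force": force on the tool from outside, world axes, zero at the start; "wrist_torque": the same for the moment, N m; "grip_width": opening from 0.0 (shut) to 1.0 (fully open).
Only numpy, scipy, OpenCV 4.12 (cv2) and the standard library are available. Lean on these libraries where they do the work, as an engineer would, in place of code of your own. Each camera call takes 0.05 s, during which the arm holds its last target. There are 200 camera calls.

## Task

Press down the new phone glass: with your fingertips, push the white pressing roller by its top so that it rolls, not slides, along the black plate, over the phone, and leave it resting centred on the strip of pale tape on the other side, lying along the strip. Do not lift the roller off the plate, and leave everything else on the bench where it is.

Things in the scene. Friction and masses are not known exactly. Their poses are not given: they have to be found in the camera images.
- roller: the roller lying on the plate across the phone from the tape: white cylinder, 40 mm diameter, 110 mm long, a 12 mm spindle stub 12 mm long at each end; 0.25-0.5 kg. Origin at its centre on the axis, 32 mm above the bench (top 52 mm). Own x is the axis; y, z turn as it rolls, z up at first. Travel to the tape 135-170 mm, over a full turn; within 4 deg of parallel. Stops soon after release
- mark: strip of pale tape flat on the plate, the line to stop on: 170 mm long (own x), 6 mm wide (own y), under 0.5 mm thick; longer than the roller, so its ends show under it. Origin at its middle, on the plate's top face, 12 mm above the bench. It lies across the plate near its left or right end, beyond the phone from the roller, changing from run to run
- plate: flat black plate fixed to the bench: 180 mm (own x) by 320 mm (own y), 12 mm high, with a dark-glass phone (74 x 120 mm, long way along y) let in flush at its middle. The roller rolls along own y. Origin at the middle of the underside, on the bench. Its place and yaw vary
- tweezers: steel tweezers lying flat, about 140 mm long (along own x), 15 mm wide, 6 mm high; bystander beside the plate. Origin at the middle of the underside
- driver: thin precision screwdriver lying flat, 140 mm long (along own x), 14 mm across, 10 mm high; bystander beside the plate. Origin at the middle of the underside
- screw_tray: small open grey tray 50 x 70 x 14 mm; bystander beside the plate. Origin at the middle of the underside
- earbud_case: rounded white case 50 x 60 x 22 mm; bystander beside the plate. Origin at the middle of the underside
- dropper_a: small clear capped bottle, 32 mm diameter, 75 mm tall, upright; bystander. Origin at the middle of the underside
- dropper_b: small white capped bottle, 36 mm diameter, 85 mm tall, upright; bystander. Origin at the middle of the underside
- part_holder: round black block, 72 mm diameter, 34 mm tall; bystander. Origin at the middle of the underside
- solvent_cup: empty glass cup, 64 mm diameter, 55 mm tall, upright; bystander. Origin at the middle of the underside
Not all that is in view belongs to the job. Leave any orange look-alike of the roller alone.

How it is judged:
By the outcome, as a careful person would: the job done as asked, in the order asked, and still so for the second after the job is handed in, with the robot touching nothing.
It also fails if it takes over 58 s, if anything falls off the work surface, if the arm or the gripper's body presses on something with over 40 N, if the wrist force passes 120 N, or if a joint passes its speed limit or range.

## Working session

There is one attempt and no reset: what is moved stays moved. The work goes in short steps, Python scripts to look and compute and a tool call to move; the robot and the scene stay as the last step left them, time stands still between calls to the robot, and variables do not carry over. Pictures are saved under pics/ and viewed, about 8 in all and at most 12, crops included, and the job is handed in when it is done.

Besides the shell and the picture viewer there is one more tool, called after "Request:" in YAML: its name, and indented under it one key for each argument. drive_tool: Moves the arm, as the interface text tells. Its arguments: {"type":"object","properties":{"rows":{"type":"array","items":{"type":"number"}},"force":{"type":"number"}},"required":["rows"]}

```bash
mkdir -p pics
cat > h.py <<'E'
from bench import *
import numpy as np, cv2
def save(n,f):
    c=camera(n); cv2.imwrite('pics/'+f,c['img'][:,:,::-1]); np.savez('pics/'+f+'.npz',**c); return c
def ray(c,uv,z):
    R=cv2.Rodrigues(np.array(c['rvec'],float))[0]; t=np.array(c['tvec'],float).reshape(3)
    p=cv2.undistortPoints(np.array(uv,float).reshape(-1,1,2),np.array(c['camera_matrix'],float),None).reshape(-1,2)
    d=np.c_[p,np.ones(len(p))]@R; o=-R.T@t
    return o+d*((z-o[2])/d[:,2])[:,None]
E
python3 - <<'E'
from h import *
a=save('top','top1.png');b=save('scene','scene1.png')
print(sense())
cv2.imwrite('pics/both1.png',cv2.resize(np.vstack([a['img'],b['img']])[:,:,::-1],(480,600)))
E
```

```text
{'time_s': 0.1, 'joints': array([-1.25421784,  0.52195503, -0.03631519,  1.5999769 ,  0.02121125,
        1.0211336 , -0.11281809]), 'qd': array([-0.00044095,  0.00028208,  0.00027576, -0.00376332,  0.00017994,
        0.00150552, -0.00069549]), 'effort': array([ 4.33310604e-03, -9.28485632e+01,  1.98433846e+00, -3.70537770e+01,
        1.81656011e-02,  5.44511480e-03, -6.18542367e-05]), 'eef_pos': array([0.23567373, 0.57850836, 0.23077377]), 'tcp_rot': array([3.14149854e+00, 1.08352591e-03, 1.18398447e+00]), 'ft_force': array([-0.53947989,  0.15510356,  0.29600886]), 'wrist_torque': array([-0.01220808,  0.02019606,  0.02927863]), 'grip_width': 0.9984669849761556}
```

View pics/top1.png

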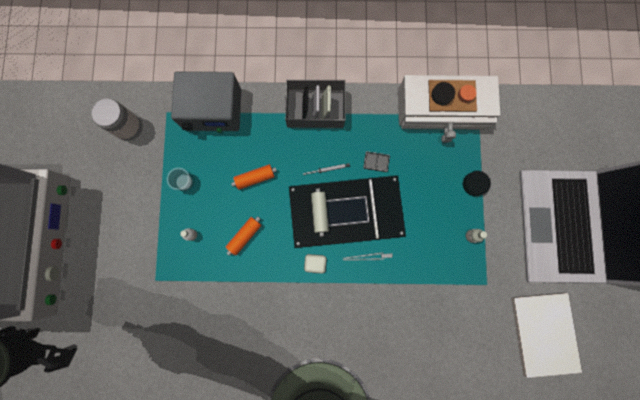

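View pics/scene1.png

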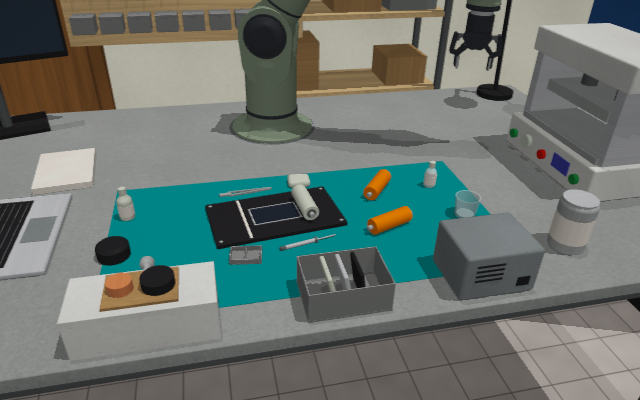

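Top view: the roller is at about (319,212), the tape at (374,209), and the plate spans roughly (290–405, 178–247). The two orange decoys are to the left. I'll measure these coarsely now.

```bash
cat >> h.py <<'E'
def blob(c,roi,lo=140):
    x0,y0,x1,y1=roi
    m=np.zeros(c['img'].shape[:2],np.uint8); m[y0:y1,x0:x1]=(c['img'].min(2)[y0:y1,x0:x1]>lo)
    cs=cv2.findContours(m,0,cv2.CHAIN_APPROX_NONE)[0]
    return max(cs,key=len)
E
python3 - <<'E'
from h import *
c=dict(np.load('pics/top1.png.npz'))
for n,roi,z in (('roller',(308,184,332,240),.04),('tape',(365,178,385,242),.012)):
    k=blob(c,roi,120); r=cv2.minAreaRect(k); P=ray(c,cv2.boxPoints(r),z)
    print(n,r,P.mean(0),P[:,:2].round(4).tolist())
g=ray(c,[(290,187),(399,177),(405,237),(297,247)],.012);print('plate',g,g.mean(0))
R=cv2.Rodrigues(c['rvec'])[0];print(-R.T@c['tvec'].reshape(3))
w=camera('wrist');R=cv2.Rodrigues(np.array(w['rvec']))[0];print(w['camera_matrix'],-R.T@np.array(w['tvec']).reshape(3),R)
E
```

```text
roller ((318.9549255371094, 212.0041046142578), (46.1732292175293, 11.860180854797363), 84.80557250976562) [0.54727147 0.00300507 0.04      ] [[0.6101, 0.0263], [0.6136, -0.007], [0.4844, -0.02], [0.481, 0.0127]]
tape ((373.3077087402344, 208.46156311035156), (57.55211639404297, 2.728764057159424), 82.87498474121094) [ 0.56299585 -0.1528771   0.012     ] [[0.6448, -0.1393], [0.6459, -0.1472], [0.4811, -0.1664], [0.4801, -0.1587]]
plate [[ 0.62150739  0.08750077  0.012     ]
 [ 0.65505082 -0.22808008  0.012     ]
 [ 0.4817548  -0.24228115  0.012     ]
 [ 0.44932025  0.06376589  0.012     ]] [ 0.55190832 -0.07977364  0.012     ]
[0.4267696  0.00852467 1.12113659]
[[312.34364019   0.         322.09998352]
 [  0.         312.34364019 199.10466217]
 [  0.           0.           1.        ]] [0.16322005 0.60637193 0.37399336] [[ 3.78274347e-01  9.25693394e-01 -5.08454190e-04]
 [ 8.83476156e-01 -3.60858648e-01  2.98748921e-01]
 [ 2.76366423e-01 -1.13458260e-01 -9.54331611e-01]]
```

Request:
drive_tool:
  rows: [-0.0209,0.0226,0.0008,0,0,0,0,-0.0209,0.0226,0.0008,0,0,0,0,-0.0209,0.0226,0.0008,0,0,0,0,-0.0209,0.0226,0.0008,0,0,0,0,-0.0209,0.0226,0.0008,0,0,0,0,-0.0209,0.0226,0.0008,0,0,0,0,-0.0209,0.0226,0.0008,0,0,0,0,-0.0209,0.0226,0.0008,0,0,0,0,-0.0209,0.0226,0.0008,0,0,0,0,-0.0209,0.0226,0.0008,0,0,0,0,-0.0209,0.0226,0.0008,0,0,0,0,-0.0209,0.0226,0.0008,0,0,0,0]

```text
time_s: 1.15
eef_pos: [0.3926, 0.2428, 0.2217]
tcp_rot: [-3.142, 0.0, 1.184]
ft_force: [1.7, -0.2, -0.0]
grip_width: 0.998
```

Request:
drive_tool:
  rows: [-0.0209,0.0226,0.0008,0,0,0,0,-0.0209,0.0226,0.0008,0,0,0,0,-0.0209,0.0226,0.0008,0,0,0,0,-0.0209,0.0226,0.0008,0,0,0,0,-0.0209,0.0226,0.0008,0,0,0,0,-0.0209,0.0226,0.0008,0,0,0,0,-0.0209,0.0226,0.0008,0,0,0,0,-0.0209,0.0226,0.0008,0,0,0,0,-0.0209,0.0226,0.0008,0,0,0,0,-0.0209,0.0226,0.0008,0,0,0,0,-0.0209,0.0226,0.0008,0,0,0,0,-0.0209,0.0226,0.0008,0,0,0,0]

```text
time_s: 2.15
eef_pos: [0.5492, -0.0918, 0.212]
tcp_rot: [-3.141, 0.0, 1.184]
ft_force: [-0.7, 0.6, 1.1]
grip_width: 1.0
```

Request:
drive_tool:
  rows: [0,0,0,0,0,6.14,0.4,0,0,0,0,0,6.14,0.4,0,0,0,0,0,6.14,0.4,0,0,0,0,0,6.14,0.4,0,0,0,0,0,6.14,0.4,0,0,0,0,0,6.14,0.4,0,0,0,0,0,6.14,0.4,0,0,0,0,0,6.14,0.4,0,0,0,0,0,6.14,0.4,0,0,0,0,0,6.14,0.4,0,0,0,0,0,0,0.4,0,0,0,0,0,0,0.4]

```text
time_s: 3.15
eef_pos: [0.5488, -0.0901, 0.2119]
tcp_rot: [3.141, 0.0, 0.116]
ft_force: [0.5, 0.1, 0.2]
grip_width: 0.597
```

Run:
```python
from h import *
save('wrist','w1.png'); s=sense(); print(s['time_s'],s['eef_pos'],s['tcp_rot'],s['ft_force'],s['grip_width'])
```

```text
3.2 [ 0.5488167  -0.09020674  0.21199679] [3.14155032e+00 2.93505673e-04 1.16530586e-01] [1.24344373 0.21533627 0.48179659] 0.6000579442352967
```

View pics/w1.png

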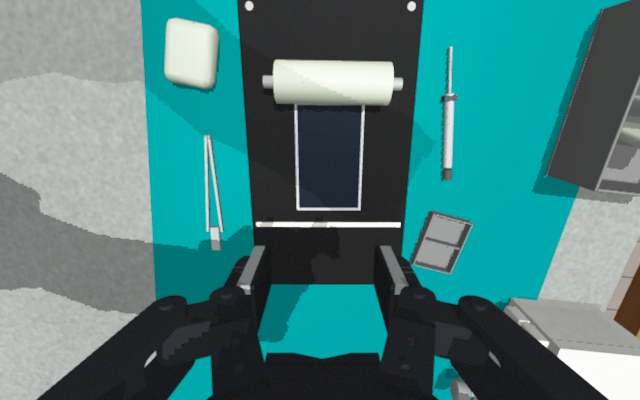

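Wrist view: the roller's body is at about (273–393, 60–105) with spindle ends at (264,82) and (402,84). The tape runs from (257,224) to (400,225), the phone lies between them, and the fingers are at the bottom.

```bash
cat >> h.py <<'E'
def wl(c,roi,z,lo):
    """long axis of a light blob: rect ends in world, centre, yaw deg, sizes"""
    k=blob(c,roi,lo); b=cv2.boxPoints(cv2.minAreaRect(k)); P=ray(c,b,z)[:,:2]
    e=P[1]-P[0],P[2]-P[1]; L=[np.linalg.norm(v) for v in e]; v=e[int(np.argmax(L))]; v=v*np.sign(v[0])
    return P.mean(0), np.degrees(np.arctan2(v[1],v[0])), L
def both(c,rr,tr,rlo=140):
    r=wl(c,rr,.032,rlo); t=wl(c,tr,.0125,150)
    a=np.radians(t[1]); T=np.array([[np.cos(a),np.sin(a)],[np.sin(a),-np.cos(a)]])  # tape along, travel
    print('roller',r); print('tape',t); print('to go (along tape, travel):',T@(t[0]-r[0]),'yaw err',r[1]-t[1])
    return r,t
E
python3 - <<'E'
from h import *
c=dict(np.load('pics/w1.png.npz'))
both(c,(255,50,410,115),(252,216,405,232))
print(ray(c,[(264,82),(402,84)],.032),ray(c,[(257,224),(400,225)],.0125), ray(c,[(249,6),(411,6)],.012))
E
```

```text
roller (array([0.5460346 , 0.00431292]), np.float64(5.563147314230381), [np.float64(0.037284981458555924), np.float64(0.13244700502232)])
tape (array([ 0.56085908, -0.15229019]), np.float64(6.607420968311387), [np.float64(0.16941295983939378), np.float64(0.006357570198031898)])
to go (along tape, travel): [-0.00329364  0.15726872] yaw err -1.0442736540810058
[[ 0.48003472 -0.00401852  0.032     ]
 [ 0.6133707   0.00952756  0.032     ]] [[ 0.4776367  -0.16128463  0.0125    ]
 [ 0.64533804 -0.14313409  0.0125    ]] [[0.45796061 0.0637509  0.012     ]
 [0.61316161 0.08162025 0.012     ]]
```

Request:
drive_tool:
  rows: [0,0,0,0,0,1.1,0.4,0.0016,-0.025,0,0,0,0,0.4,0.0016,-0.025,0,0,0,0,0.4,0.0016,-0.025,0,0,0,0,0.4,0.0016,-0.025,0.02,0,0,0,0.4,0,0,0.03,0,0,0,0.4,0,0,0.03,0,0,0,0.4,0,0,0.03,0,0,0,0.4,0,0,0.025,0,0,0,0.4,0,0,0.015,0,0,0,0.4,0,0,0,0,0,0,0.4,0,0,0,0,0,0,0.4]

```text
time_s: 4.2
eef_pos: [0.5457, 0.0095, 0.062]
tcp_rot: [3.142, 0.001, 0.093]
ft_force: [0.6, -0.4, 0.7]
grip_width: 0.598
```

Request:
drive_tool:
  rows: [0,0,0.003,0,0,0,0.4,0,0,0,0,0,0,0.4]

```text
time_s: 4.37
eef_pos: [0.5466, 0.0099, 0.06]
tcp_rot: [-3.141, -0.002, 0.093]
ft_force: [-0.6, 0.1, 0.5]
grip_width: 0.598
```

Request:
drive_tool:
  rows: [0,0,0.003,0,0,0,0.4,0,0,0,0,0,0,0.4]

```text
time_s: 4.53
eef_pos: [0.5462, 0.01, 0.0564]
tcp_rot: [-3.141, -0.001, 0.093]
ft_force: [0.4, -0.4, -0.3]
grip_width: 0.601
```

Run:
```python
from h import *
save('wrist','w2.png'); s=sense(); print(s['time_s'],s['eef_pos'],s['tcp_rot'],s['ft_force'],s['grip_width'])
```

```text
4.5833 [0.5460897  0.00990437 0.05639553] [-3.14149109e+00 -4.67320500e-04  9.32971486e-02] [ 0.28349543 -0.48449445  0.25211401] 0.6048782936375118
```

View pics/w2.png

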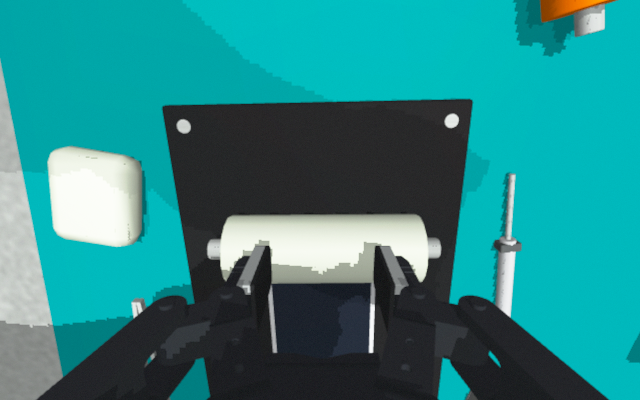

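The tips stand over the upper half of the roller, well centred along its axis (roller 222–427, fingers 245–405). I'll feel for contact next.

Request:
drive_tool:
  rows: [0,0,0.002,0,0,0,0.4,0,0,0,0,0,0,0.4]

```text
time_s: 4.75
eef_pos: [0.5459, 0.0099, 0.054]
tcp_rot: [-3.142, -0.0, 0.093]
ft_force: [0.0, 0.0, -0.7]
grip_width: 0.597
```

Request:
drive_tool:
  rows: [0,0,0.002,0,0,0,0.4,0,0,0,0,0,0,0.4]

```text
time_s: 4.92
eef_pos: [0.5458, 0.0098, 0.0518]
tcp_rot: [3.142, 0.0, 0.093]
ft_force: [-0.7, 0.0, -0.2]
grip_width: 0.603
```

Request:
drive_tool:
  rows: [0,0,0.0015,0,0,0,0.4,0,0,0,0,0,0,0.4]

```text
time_s: 5.08
eef_pos: [0.5459, 0.0098, 0.0504]
tcp_rot: [3.142, 0.0, 0.093]
ft_force: [-0.4, 0.4, 0.0]
grip_width: 0.598
```

Request:
drive_tool:
  rows: [0,0,0.0015,0,0,0,0.4,0,0,0,0,0,0,0.4]

```text
time_s: 5.25
eef_pos: [0.5459, 0.0098, 0.0489]
tcp_rot: [3.142, 0.0, 0.093]
ft_force: [-0.0, 0.7, 0.6]
grip_width: 0.6
```

Request:
drive_tool:
  rows: [0,0,0.001,0,0,0,0.4,0,0,0,0,0,0,0.4]

```text
time_s: 5.42
eef_pos: [0.546, 0.0097, 0.0486]
tcp_rot: [-3.141, -0.0, 0.093]
ft_force: [-3.9, 0.9, 12.0]
grip_width: 0.596
```

Request:
drive_tool:
  rows: [0,0,0.001,0,0,0,0.4,0,0,0,0,0,0,0.4]

```text
time_s: 5.58
eef_pos: [0.5461, 0.0096, 0.0483]
tcp_rot: [-3.141, -0.001, 0.093]
ft_force: [-8.1, -0.1, 30.8]
grip_width: 0.603
```

Request:
drive_tool:
  rows: [0,0,-0.001,0,0,0,0.4,0,0.004,0,0,0,0,0.4,0,0.006,0,0,0,0,0.4,0,0.006,0,0,0,0,0.4]

```text
time_s: 5.92
eef_pos: [0.5477, -0.0062, 0.0486]
tcp_rot: [-3.141, -0.001, 0.093]
ft_force: [-1.7, -0.8, 10.7]
grip_width: 0.597
```

Run:
```python
from h import *
c=save('wrist','w3.png'); s=sense(); print(s['time_s'],s['eef_pos'],s['tcp_rot'],s['ft_force'])
```

```text
5.9667 [ 0.54778832 -0.00770722  0.04864169] [ 3.14096986e+00 -8.18411874e-04  9.21584218e-02] [-0.8845782  -2.21937384  7.6357982 ]
```

View pics/w3.png

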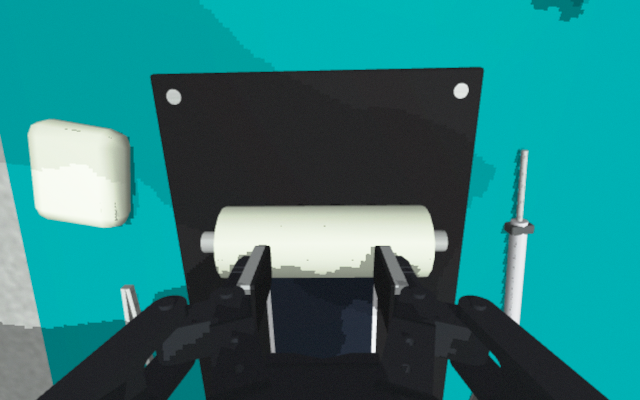

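Spindle ends are now at about (201,241) and (447,240). The roller has moved forward under the tips.

Run:
```python
from h import *
for f,uv in(('w2',[(207,248),(440,247)]),('w3',[(201,241),(447,240)])):
    c=dict(np.load(f'pics/{f}.png.npz')); p=ray(c,uv,.032); print(p,p.mean(0),np.linalg.norm(p[1]-p[0]),np.degrees(np.arctan2(*(p[1]-p[0])[[1,0]])))
```

```text
[[ 0.47721257 -0.00365716  0.032     ]
 [ 0.61425897  0.00967714  0.032     ]] [0.54573577 0.00300999 0.032     ] 0.13769356776228503 5.557252979839751
[[ 0.47827565 -0.01168898  0.032     ]
 [ 0.61523149  0.0015952   0.032     ]] [ 0.54675357 -0.00504689  0.032     ] 0.13759859099327043 5.540133340875064
```

Rolling confirmed: the tips moved 17.6 mm and the roller 8.1 mm. I'll keep going with full strokes of 32 mm by the tips and 16 mm by the roller.

Request:
drive_tool:
  rows: [0,0.006,0,0,0,0,0.4,0,0.006,0,0,0,0,0.4,0,0,0,0,0,0,0.4,0,0,-0.008,0,0,0,0.4,0,-0.015,0,0,0,0,0.4,0,0,0.008,0,0,0,0.4,0,0,0,0,0,0,0.4,0,0.008,0,0,0,0,0.4,0,0.008,0,0,0,0,0.4,0,0.008,0,0,0,0,0.4,0,0.008,0,0,0,0,0.4,0,0,0,0,0,0,0.4]

```text
time_s: 6.97
eef_pos: [0.5512, -0.037, 0.0485]
tcp_rot: [3.14, -0.002, 0.092]
ft_force: [3.6, 0.4, 7.5]
grip_width: 0.597
```

```bash
cat >> h.py <<'E'
def spind(c,lo=110):
    """stub ends of the roller from the light blob holding it, via its widest row span"""
    m=(c['img'].min(2)>lo).astype(np.uint8); n,l,st,ce=cv2.connectedComponentsWithStats(m)
    w=[i for i in range(1,n) if st[i,2]>150 and st[i,3]<130]; i=max(w,key=lambda i:st[i,4])
    ys,xs=np.nonzero(l==i); a,b=xs.min(),xs.max()
    uv=[(a-.5,ys[xs<=a+6].mean()),(b+.5,ys[xs>=b-6].mean())]; p=ray(c,uv,.032)[:,:2]
    print('uv',np.round(uv,1).tolist(),'len',np.linalg.norm(p[1]-p[0]).round(4),'ctr',p.mean(0).round(4),'yaw',np.degrees(np.arctan2(*(p[1]-p[0])[::-1])).round(2))
    a=np.radians(6.61);T=np.array([[np.cos(a),np.sin(a)],[np.sin(a),-np.cos(a)]])
    s=sense();print('to go',T@(np.array([.56086,-.15229])-p.mean(0)),'tcp ahead (tape,travel)',T@(s['eef_pos'][:2]-p.mean(0)),s['time_s'],s['eef_pos'],s['ft_force'].round(1))
E
python3 - <<'E'
from h import *
for f in('w2','w3'): spind(dict(np.load(f'pics/{f}.png.npz')))
spind(save('wrist','w4.png'))
E
```

```text
Traceback (most recent call last):
  File "h.py", line 28, in spind
    w=[i for i in range(1,n) if st[i,2]>150 and st[i,3]<130]; i=max(w,key=lambda i:st[i,4])
                                                                ~~~^^^^^^^^^^^^^^^^^^^^^^^^
ValueError: max() iterable argument is empty
```

```bash
sed -i "s/m=(c\['img'\].min(2)>lo).astype(np.uint8);/m=(c['img'].min(2)>lo).astype(np.uint8); m[262:]=0; m[:,:150]=0;/" h.py
python3 - <<'E'
from h import *
for f in('w2','w3'): spind(dict(np.load(f'pics/{f}.png.npz')))
spind(save('wrist','w4.png'))
E
```

```text
uv [[206.5, 249.3], [440.5, 248.2]] len 0.1385 ctr [0.5458 0.0022] yaw 5.57
to go [-0.0028327  0.1551868] tcp ahead (tape,travel) [0.00086407 0.03958711] 6.9667 [ 0.55122546 -0.0370332   0.04853563] [3.6 0.4 7.5]
uv [[199.5, 241.9], [447.5, 240.8]] len 0.1388 ctr [ 0.5465 -0.0056] yaw 5.56
to go [-0.0026416   0.14735693] tcp ahead (tape,travel) [0.00105518 0.03175724] 6.9667 [ 0.55122546 -0.0370332   0.04853563] [3.6 0.4 7.5]
uv [[197.5, 231.4], [448.5, 229.9]] len 0.1389 ctr [ 0.5492 -0.03  ] yaw 5.52
to go [-0.00251618  0.12282205] tcp ahead (tape,travel) [0.00122836 0.00653053] 7.0167 [ 0.55119328 -0.03634047  0.04848171] [ 2.7 -0.7 11.8]
```

Request:
drive_tool:
  rows: [0,0,-0.008,0,0,0,0.4,0,-0.015,0,0,0,0,0.4,0,0,0.008,0,0,0,0.4,0,0,0,0,0,0,0.4,0,0.008,0,0,0,0,0.4,0,0.008,0,0,0,0,0.4,0,0.008,0,0,0,0,0.4,0,0.008,0,0,0,0,0.4,0,0,0,0,0,0,0.4,0,0,-0.008,0,0,0,0.4,0,-0.016,0,0,0,0,0.4,0,0,0.008,0,0,0,0.4]

```text
time_s: 8.02
eef_pos: [0.5505, -0.0339, 0.0488]
tcp_rot: [-3.14, -0.001, 0.095]
ft_force: [0.6, 1.7, 0.3]
grip_width: 0.601
```

Request:
drive_tool:
  rows: [0,0,0,0,0,0,0.4,0,0.008,0,0,0,0,0.4,0,0.008,0,0,0,0,0.4,0,0.008,0,0,0,0,0.4,0,0.008,0,0,0,0,0.4,0,0,0,0,0,0,0.4]

```text
time_s: 8.52
eef_pos: [0.554, -0.0702, 0.0485]
tcp_rot: [3.14, -0.002, 0.092]
ft_force: [1.8, -0.3, 13.5]
grip_width: 0.603
```

Run:
```python
from h import *
spind(save('wrist','w5.png'))
```

```text
uv [[198.5, 234.9], [448.5, 233.3]] len 0.1388 ctr [ 0.5525 -0.0652] yaw 5.57
to go [-0.00171695  0.08751335] tcp ahead (tape,travel) [0.00101549 0.00442084] 8.5667 [ 0.55400945 -0.0694353   0.04848725] [ 0.9 -0.3 17.3]
```

Request:
drive_tool:
  rows: [0,0,-0.008,0,0,0,0.4,0,-0.013,0,0,0,0,0.4,0,0,0.008,0,0,0,0.4,0,0,0,0,0,0,0.4,0,0.008,0,0,0,0,0.4,0,0.008,0,0,0,0,0.4,0,0.008,0,0,0,0,0.4,0,0.008,0,0,0,0,0.4,0,0,0,0,0,0,0.4,0,0,-0.008,0,0,0,0.4,0,-0.014,0,0,0,0,0.4,0,0,0.008,0,0,0,0.4]

```text
time_s: 9.57
eef_pos: [0.5539, -0.0705, 0.0482]
tcp_rot: [-3.14, -0.001, 0.096]
ft_force: [-0.6, 2.6, 16.0]
grip_width: 0.599
```

Request:
drive_tool:
  rows: [0,0,0,0,0,0,0.4,0,0.008,0,0,0,0,0.4,0,0.008,0,0,0,0,0.4,0,0.008,0,0,0,0,0.4,0,0.008,0,0,0,0,0.4,0,0,0,0,0,0,0.4]

```text
time_s: 10.07
eef_pos: [0.5575, -0.1068, 0.0483]
tcp_rot: [3.14, -0.002, 0.092]
ft_force: [0.4, -2.0, 21.2]
grip_width: 0.599
```

Run:
```python
from h import *
spind(save('wrist','w6.png'))
```

```text
Traceback (most recent call last):
  File "h.py", line 28, in spind
    w=[i for i in range(1,n) if st[i,2]>150 and st[i,3]<130]; i=max(w,key=lambda i:st[i,4])
                                                                ~~~^^^^^^^^^^^^^^^^^^^^^^^^
ValueError: max() iterable argument is empty
```

```bash
sed -i "s/m\[262:\]=0;/m[262:]=0; m[:195]=0;/" h.py
python3 - <<'E'
from h import *
c=dict(np.load('pics/w6.png.npz'))
for lo in(110,90,70):
    try: spind(c,lo)
    except Exception as e: print(lo,e)
E
```

```text
uv [[198.5, 232.1], [449.5, 230.6]] len 0.1388 ctr [ 0.5561 -0.1   ] yaw 5.55
to go [-0.00128686  0.05248696] tcp ahead (tape,travel) [0.00066908 0.00625618] 10.1167 [ 0.55748128 -0.10614138  0.04823396] [-0.2 -0.8 24.9]
uv [[197.5, 232.0], [449.5, 230.6]] len 0.1393 ctr [ 0.5558 -0.1   ] yaw 5.52
to go [-0.00101596  0.05254984] tcp ahead (tape,travel) [0.00093997 0.00631906] 10.1167 [ 0.55748128 -0.10614138  0.04823396] [-0.2 -0.8 24.9]
uv [[197.5, 232.1], [449.5, 230.5]] len 0.1393 ctr [ 0.5558 -0.1   ] yaw 5.58
to go [-0.00100791  0.05253011] tcp ahead (tape,travel) [0.00094802 0.00629933] 10.1167 [ 0.55748128 -0.10614138  0.04823396] [-0.2 -0.8 24.9]
```

View pics/w6.png

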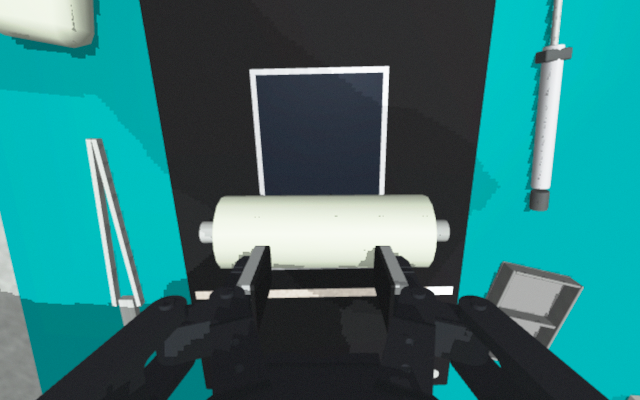

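View: the roller is off the phone with its spindle ends at (199,232) and (449,231), and the tape is ahead at about row 292. There are 52 mm to go, and it is still parallel.

Request:
drive_tool:
  rows: [0,0,-0.008,0,0,0,0.4,0,-0.0145,0,0,0,0,0.4,0,0,0.0076,0,0,0,0.4,0,0,0,0,0,0,0.4,0,0.008,0,0,0,0,0.4,0,0.008,0,0,0,0,0.4,0,0.008,0,0,0,0,0.4,0,0.008,0,0,0,0,0.4,0,0,0,0,0,0,0.4,0,0,-0.008,0,0,0,0.4,0,-0.014,0,0,0,0,0.4,0,0,0.008,0,0,0,0.4]

```text
time_s: 11.12
eef_pos: [0.5572, -0.1064, 0.0485]
tcp_rot: [-3.141, -0.001, 0.095]
ft_force: [0.2, 2.3, 9.1]
grip_width: 0.603
```

Request:
drive_tool:
  rows: [0,0,0,0,0,0,0.4,0,0.008,0,0,0,0,0.4,0,0.008,0,0,0,0,0.4,0,0.008,0,0,0,0,0.4,0,0.006,0,0,0,0,0.4,0,0,0,0,0,0,0.4]

```text
time_s: 11.62
eef_pos: [0.5605, -0.1402, 0.0484]
tcp_rot: [3.14, -0.002, 0.092]
ft_force: [2.2, -0.7, 17.6]
grip_width: 0.6
```

Run:
```python
from h import *
spind(save('wrist','w7.png'))
```

```text
uv [[187.5, 248.4], [459.5, 243.5]] len 0.1528 ctr [ 0.5595 -0.1423] yaw 6.35
to go [0.00018494 0.01005889] tcp ahead (tape,travel) [ 0.00129546 -0.00260243] 11.6667 [ 0.56050569 -0.13958501  0.04833136] [ 0.1 -1.2 20. ]
```

View pics/w7.png

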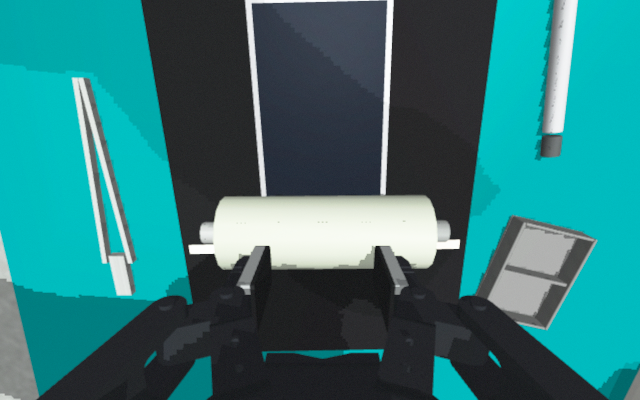

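The stub ends are at (200,233) and (450,231). The tape ends show just ahead, at (190,249) and (460,244).

```bash
cat >> h.py <<'E'
def go(c,rs,ts):
    p=ray(c,rs,.032)[:,:2];q=ray(c,ts,.0125)[:,:2]; an=lambda v:np.degrees(np.arctan2(v[1],v[0]))
    v=q[1]-q[0]; a=np.arctan2(v[1],v[0]); T=np.array([[np.cos(a),np.sin(a)],[np.sin(a),-np.cos(a)]])
    print('roller',p.mean(0),'len',np.linalg.norm(p[1]-p[0]),'tape',q.mean(0),np.linalg.norm(v),'to go',T@(q.mean(0)-p.mean(0)),'yaw',an(p[1]-p[0]),an(v))
    print('tcp ahead',T@(sense()['eef_pos'][:2]-p.mean(0)))
E
python3 - <<'E'
from h import *
go(dict(np.load('pics/w7.png.npz')),[(200,233),(450,231)],[(189.5,249),(460.5,244)])
E
```

```text
roller [ 0.55967777 -0.13375457] len 0.13840106827620077 tape [ 0.56145618 -0.15205789] 0.1709764732100316 to go [-0.00026261  0.01838764] yaw 5.704471055031665 6.367844884789377
tcp ahead [0.00017615 0.0058863 ]
```

Request:
drive_tool:
  rows: [0,0,-0.008,0,0,0,0.4,0,-0.0155,0,0,0,0,0.4,0,0,0.0077,0,0,0,0.4,0,0,0,0,0,0,0.4,0,0.008,0,0,0,0,0.4,0,0.008,0,0,0,0,0.4,0,0.007,0,0,0,0,0.4,0,0.004,0,0,0,0,0.4,0,0.002,0,0,0,0,0.4,0,0,0,0,0,0,0.4,0,0,0,0,0,0,0.4]

```text
time_s: 12.58
eef_pos: [0.5617, -0.1525, 0.0485]
tcp_rot: [3.141, -0.001, 0.093]
ft_force: [0.9, 0.4, 15.6]
grip_width: 0.6
```

Run:
```python
from h import *
c=save('wrist','w8.png'); print(sense()['ft_force'],sense()['eef_pos'])
i=c['img'][190:290,160:490,::-1]; cv2.imwrite('pics/w8c.png',cv2.resize(i,None,fx=2.4,fy=2.4,interpolation=2))
```

```text
[ 0.80598701  0.36144081 15.89930773] [ 0.56167437 -0.15241152  0.04854199]
```

View pics/w8c.png

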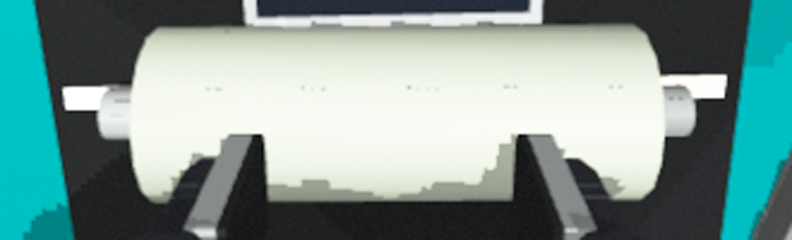

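Crop: stub ends at full-image (200.8,236.7) and (450,235.8). Tape ends are at (186.3,230.8) and (463,225.8).

Run:
```python
from h import *
go(dict(np.load('pics/w8.png.npz')),[(200.8,236.7),(450,235.8)],[(186.3,230.8),(463,225.8)])
```

```text
roller [ 0.56130765 -0.14868373] len 0.13870441833042238 tape [ 0.56119615 -0.15211773] 0.17142129087137303 to go [-0.00049305  0.00340025] yaw 5.4973020809751825 6.390934698294615
tcp ahead [-5.05077234e-05  3.74544911e-03]
```

Request:
drive_tool:
  rows: [0,0.003,0,0,0,-0.4,0.4,0,0.0025,0,0,0,-0.4,0.4,0,0.001,0,0,0,0,0.4,0,0,0,0,0,0,0.4,0,0,0,0,0,0,0.4,0,0,-0.001,0,0,0,0.4,0,0,-0.02,0,0,0,0.4,0,0,-0.03,0,0,0,0.4,0,-0.02,-0.03,0,0,0,0.4,0,-0.02,-0.03,0,0,0,0.4,0,0,-0.03,0,0,0,0.4,0,0,0,0,0,0,0.4]

```text
time_s: 13.63
eef_pos: [0.5593, -0.118, 0.1936]
tcp_rot: [3.141, -0.005, 0.109]
ft_force: [1.4, -0.7, 0.5]
grip_width: 0.6
```

Run:
```python
from h import *
c=save('wrist','w9.png'); a=save('top','t9.png')
s=sense();print(s['eef_pos'],s['ft_force'])
cv2.imwrite('pics/t9w9.png',np.vstack([c['img'][:300,:,::-1],np.pad(a['img'][100:300,120:520,::-1],((0,0),(120,120),(0,0)))]))
```

```text
[ 0.55762159 -0.11841127  0.18960107] [ 0.54146997  0.31484104 -1.08168688]
```

View pics/t9w9.png

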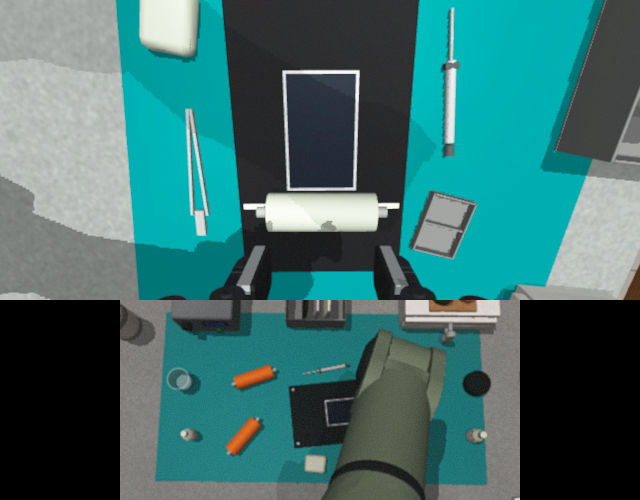

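Wrist view: stub ends at about (257,212) and (387,212), tape ends at (244,207) and (399,206). The bystanders are unmoved. I'll move the camera over the roller so parallax drops out of the last check.

Request:
drive_tool:
  rows: [0,0.022,0,0,0,0,0.4,0,0.022,0,0,0,0,0.4,0,0.022,0,0,0,0,0.4,0,0.022,0,0,0,0,0.4,0,0.022,0,0,0,0,0.4,0,0,0,0,0,0,0.4,0,0,0,0,0,0,0.4]

```text
time_s: 14.32
eef_pos: [0.568, -0.2291, 0.1876]
tcp_rot: [-3.141, 0.003, 0.105]
ft_force: [-0.2, 1.3, -0.5]
grip_width: 0.602
```

Run:
```python
from h import *
go(dict(np.load('pics/w9.png.npz')),[(257,212),(387,211.5)],[(244,207),(399,206)])
c=save('wrist','w10.png'); R=cv2.Rodrigues(np.array(c['rvec']))[0];print(-R.T@np.array(c['tvec']).reshape(3))
uv=cv2.projectPoints(np.array([[.561,-.152,.02]]),c['rvec'],c['tvec'],c['camera_matrix'],None)[0].ravel().astype(int);print(uv)
x,y=uv[0]-110,max(uv[1]-45,0);print(x,y)
cv2.imwrite('pics/w10c.png',cv2.resize(c['img'][y:y+90,x:x+220,::-1],None,fx=3.5,fy=3.5,interpolation=2))
```

```text
roller [ 0.56171355 -0.15171579] len 0.13465528719273576 tape [ 0.56135371 -0.15265189] 0.16991556649669012 to go [-0.00046337  0.00088941] yaw 6.330745825696241 6.492016450942895
tcp ahead [-0.00248526  0.07762764]
[ 0.55883647 -0.15415377  0.33089872]
[325  99]
215 54
```

View pics/w10c.png

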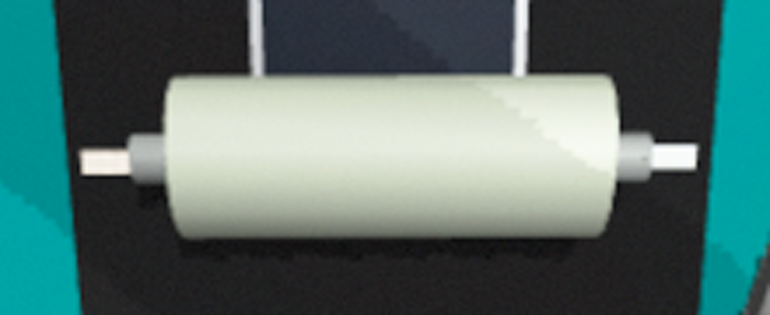

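Seen from straight above, the stubs sit on the tape. Centre rows in the crop are stubs 159/157 and tape 161/157, which is an offset of about 0.3 mm. Lengthwise they match to about 0.5 mm.

```bash
python3 -c "
from bench import *
print(sign_off())"
```

```text
the job is handed in; nothing more can be done
None
```

The roller now rests centred on the pale tape and lies along it. I handed the job in at about 14.4 s, with the arm clear of everything.

**How it moved:** I pushed the roller by its top in about nine short fingertip strokes, pressing with roughly 8–25 N, along the plate and over the phone. One press of about 31 N came earlier, while feeling for contact. On the stroke where I measured both, the tips moved 17.6 mm and the roller 8.1 mm, about two to one, so it was rolling rather than sliding. The last few millimetres included a turn of about 0.8° to line it up with the tape. I never gripped or lifted it.

**Last checks:**
- **Position:** the overhead wrist view put the roller about 0.3 mm from the tape line. The oblique view a moment earlier said 0.9 mm. I trust the overhead one, since it has almost no parallax.
- **Centring and angle:** it is within about 0.5 mm of centre lengthwise and within about 0.5° of the tape's direction.
- **Bystanders:** nothing near the plate looked moved in the last wrist and top views. The arm hid part of the top view, and I judged this by eye, not by measuring.

One automatic measurement near the end was wrong because the tape ends had merged with the roller's outline. Its measured length (153 mm, not about 138) gave it away, so I re-measured by hand before the final stroke.

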